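# Check the test box's lid catch, free it if caught, hold the lid open

### The arm

A 6-joint arm with a two-finger parallel gripper is mounted at the origin on a cart in front of the work surface, level with it; the furniture and walls round the work are solid. World frame = base frame: x ahead of the robot, y to its left, z up, the work surface at z = 0. Lengths are in m, angles in rad, forces in N, time in s.
With the tool pointing down it reaches from about 0.25 to 0.775 m from the base axis. Payload 4 kg.
Tool frame: the origin (TCP) lies at the centre of the arm's flange, where the gripper is bolted on; the fingertips stand 199 mm ahead of it and the grasp point (between the pads) lies 180 mm ahead of it (robot.tcp_to_tips is the distance from the TCP to the fingertips, in m); z points along the fingers, y is the line along which they close (so a half turn about z gives the same grasp; the last joint's range is limited). The gripper opens to 94 mm and grips with 3 to 60 N. Pads are 16 mm wide; open, the fingers measure 119 mm over their backs; the gripper's body (75 mm by 177 mm) begins 78 mm behind the grasp point.
Start: joints at [-1.333, 0.087, 1.371, -0, 1.684, -0.103], TCP at [0.184, -0.518, 0.405] pointing down, gripper open.
Joint ranges: [-3.1, 3.1], [-0.76, 2.03], [0.27, 2.55], [-1.08, 4.22], [0.17, 2.65], [-2.57, 2.57]. Speed limits (rad/s): [2.79, 2.79, 3.14, 3.14, 3.14, 3.14].

### API

Orientations are given as [roll, pitch, yaw] about the fixed x, y, z axes, in that order (R = Rz(yaw) Ry(pitch) Rx(roll)).
In Python, from bench import telemetry, snapshot, ticket, robot gives the robot as it stands.
- The arm moves only by the tool apply_moves, never from a script. Its argument "moves" is a list that holds one entry, the list of rows, each a list of 5 numbers: the shift along the tool's x, y, z in units of 50 mm (1.0 is 50 mm), then the turn about the tool's z in units of 10 degrees (1.0 is 10 degrees), then the closure, from 0 (fully open) to 1 (shut). A call has 1 to 10 rows; each row is the pose to reach, as a shift and turn from the pose commanded when the call began, along the tool's axes at that moment; what a row does not reach only later rows make up. A row lasts 1/8 s, in which the tool goes at most 62.5 mm and 10.7 degrees, less where a joint would pass 70% of its speed; a pose out of reach is approached as far as the arm can. A call with a gripper value outside its range is refused whole. The fingers move at their own pace and stop on an object; the grip force is fixed at half the most. Time passes only in rows, so rows that repeat a pose let the fingers close. It gives the time, the measured TCP pose, the force, the opening and the grip force at its end, in the units of the state.
- telemetry.get_obs(): the state, without advancing time (a new reading comes with each control period).
- snapshot(name): name is "scene" or "side" or "wrist"; returns a dict with "image" (400x640x3 uint8, red, green, blue), "fovy" (degrees; the focal length in pixels is half the picture's height over the tangent of half this angle, whatever the lens; pixels are square), "cx", "cy" (the principal point, pixels), "R" (3x3) and "t" (3): a world point X has camera coordinates R X + t. Camera axes: x right, y down, z forward; pixel columns grow to the right and rows downward; lengths in m; the calibration is good to about 2 mm. A picture is of the moment at which its call begins. There is no depth.
- ticket.close_job(): hands the job in; it is judged then, once.
The state is a dict: "time": time; "joint_positions": joint angles; "qvel": joint speeds; "joint_torque": joint torques, N m; "tool_pos": TCP position; "ee_rot": TCP orientation; "wrist_force": force on the tool from outside, world axes, zero at the start; "wrist_torque": the same for the moment, N m; "width": finger opening in m; "finger_force": force on a finger pad.
Only numpy, scipy, OpenCV 4.12 (cv2) and the standard library are available. Lean on these libraries where they do the work, as an engineer would, in place of code of your own. Each camera call takes 0.05 s, during which the arm holds its last target. There are 200 camera calls.

### The job

I need to reach into the aluminium test box. Its sliding lid catch is unmarked and one end of its travel locks the lid, so first tug the lid up a little by its T-handle with the catch as you found it: if it is caught, lower the lid, slide the catch all the way across to its other end and lift again. Raise the lid about half-way (some 45 degrees) and finish still holding it there by the handle, motionless, without disturbing the other things on the bench.

Things in the scene. Friction and masses are not known exactly. Their poses are not given: they have to be found in the camera images.
- test_box: Fixed aluminium box, 180 (its x) by 200 (its y) by 80 mm tall, open on top and closed by a hinged lid, three brass coaxial sockets on its front. Origin: centre of its underside; x points to its back (hinge side), y along its front to the left seen from the robot, z up. It does not move when pulled. The box turns up to 0.35 rad either way about the vertical.
- lid (a joint): Hinge of the lid, rad: 0 shut, grows as the front rises, stop at 1.45. The lid (0.4 kg within a third, aluminium plate 6 mm thick, its upper face 87 mm above the bench when shut) falls shut by itself when let go anywhere below 1.2 rad. If caught it has play: it rises to about 0.06 rad (some 9 mm at the handle) and is then stopped firmly; if free it goes on rising with about 2 N at the handle.
- lid_handle (a point): Middle of the T-handle's round crossbar: 12 mm thick, 26 mm long along the box's y, on one central post 8 mm thick, 36 mm above the lid's upper face (123 mm above the bench when shut); it may turn between the fingers. 65 mm in front of the box's centre, 35 mm left of it; 158 mm in front of the hinge axis and 43 mm above it. Moves with the lid, which reaches 28 mm in front of it.
- lid_hinge (a point): Middle of the lid's hinge axis, at the back edge, 93 mm behind the box's centre and 80 mm above the bench; the axis is the box's y.
- catch (a joint): Sliding catch on the lid, m: 0 at its right end stop, 0.030 at its left end stop (towards the box's +y, the handle). It starts at or within 4 mm of the right end, stays where it is left, and needs about 1.5 N. One of the two ends locks the lid and the other frees it; which one cannot be seen from outside and differs from box to box. The middle of the travel locks always; the freeing end is free within 10 mm of its stop. Slide it only with the lid shut, so that it is unloaded.
- catch_knob (a point): Grip point of the catch's steel knob, 109 mm above the bench when the lid is shut. The knob is 16 mm (box x) by 14 mm (box y), its top 29 mm above the lid's upper face; it stands 57 mm in front of the box's centre, 75 mm right of it at joint value 0, and moves with the catch and the lid. Free space of 25 mm and more all round.
- flux_tub: White round tub with a blue lid, 45 mm across, 23 mm tall; bystander in front of the box. Origin: centre of its underside.
- fuse_carton: Small white carton, 62x40x20 mm; bystander in front of the box. Origin: centre of its underside.
- screwdriver: Screwdriver, 178 mm long; bystander lying in front of the box. Origin: centre of its underside.
- tweezers: Black tweezers, 165x15x8 mm; bystander lying in front of the box. Origin: centre of its underside.
- screw_cup: Clear cup of fuses, 52 mm across, 42 mm tall; bystander left of the box. Origin: centre of its underside.
- pcb_module: Circuit board, 66x230x17 mm; bystander far to the left, past the amplifier. Origin: centre of its underside.

How it is judged:
On the way:
1. the lid is tugged up into its play while the catch is still as found (value of joint lid above 0.03 rad and value of joint catch below 0.008 m), for 0.1 s.
At the end, for the whole second after the job is handed in: the lid stands still (under 0.05 rad/s) between 0.55 and 1.05 rad open, the fingers are at its handle (grasp point within 40 mm of the crossbar's middle) and press on it with more than 0.4 N (value of joint lid between 0.55 and 1.05 rad and velocity of joint lid between -0.05 and 0.05 rad/s and distance between the grasp point and lid_handle below 0.04 m and contact force between the fingers and test_box above 0.4 N); the arm keeps its last pose, push and grip.
It fails at once if a bystander is disturbed (moved over 30 mm) (distance of any of flux_tub, fuse_carton, screwdriver, tweezers, screw_cup, pcb_module from where it was at the start of the episode above 0.03 m).
It also fails if it takes over 64 s, if anything falls off the work surface, if the arm or the gripper's body presses on something with over 40 N, if the wrist force passes 120 N, or if a joint passes its speed limit or range.

## Working session

There is one attempt and no reset: what is moved stays moved. The work goes in short steps, Python scripts to look and compute and a tool call to move; the robot and the scene stay as the last step left them, time stands still between calls to the robot, and variables do not carry over. Pictures are saved under pics/ and viewed, at most 10 in all, crops included, and the job is handed in when it is done.

Besides the shell and the picture viewer there is one more tool, called as name(argument=value, ...), one argument or row to a line, values as JSON. apply_moves: Moves the arm, as the interface text tells. Its arguments: {"type":"object","properties":{"moves":{"type":"array","items":{"type":"array","items":{"type":"array","items":{"type":"number"}}}}},"required":["moves"]}

```bash
mkdir -p pics
python3 - <<'E'
from bench import telemetry, snapshot
import cv2,numpy as np,pickle
o=telemetry.get_obs();print(o)
d={}
for n in("scene","side"):
    s=snapshot(n);d[n]=s;cv2.imwrite(f"pics/{n}0.png",s["image"][...,::-1])
    print(n,s["fovy"],s["cx"],s["cy"],-s["R"].T@s["t"])
pickle.dump(d,open("s0.pkl","wb"))
E
```

```text
{'time': 0.0, 'joint_positions': array([-1.33310539e+00,  8.79645074e-02,  1.37225816e+00, -2.56316552e-05,
        1.68357307e+00, -1.03100195e-01]), 'qvel': array([ 6.13509842e-05, -1.22145341e-03, -1.41148776e-04,  1.13885112e-03,
        6.10720765e-04,  1.30150817e-03]), 'joint_torque': array([ 8.47325146e-05, -3.40180564e+01, -3.02425468e+01,  7.18580699e-02,
        3.30680399e-02, -1.66597501e-04]), 'tool_pos': array([ 0.18379428, -0.51826673,  0.40349651]), 'ee_rot': array([-3.13939864e+00, -2.01396631e-04,  3.40788054e-01]), 'wrist_force': array([ 0.10887843, -0.45429962,  0.0515314 ]), 'wrist_torque': array([-0.01843564, -0.03374756,  0.03354093]), 'finger_force': 0.0, 'width': 0.09407016182049918}
scene 47.196329407472675 321.3247558251084 199.24026267904895 [-0.62532329 -0.86035203  0.75815415]
side 56.853435778190324 321.3551783699453 203.45536824075324 [0.42046696 1.0266758  0.59923008]
```

View pics/scene0.png

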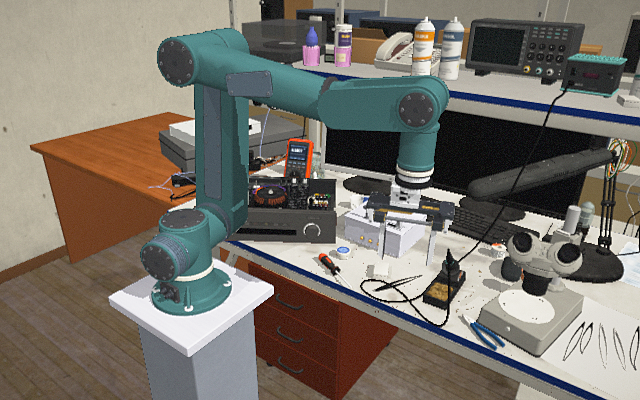

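View pics/side0.png

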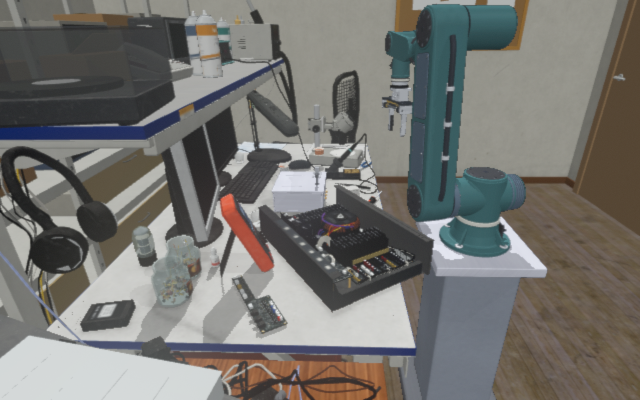

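```bash
cat > h.py <<'E'
import numpy as np,pickle
def ray(s,u,v):
    f=s["image"].shape[0]/2/np.tan(np.radians(s["fovy"]/2))
    d=s["R"].T@np.array([(u-s["cx"])/f,(v-s["cy"])/f,1]);return -s["R"].T@s["t"],d/np.linalg.norm(d)
def plane(s,u,v,z):
    c,d=ray(s,u,v);return c+d*(z-c[2])/d[2]
def proj(s,X):
    f=s["image"].shape[0]/2/np.tan(np.radians(s["fovy"]/2));p=s["R"]@np.asarray(X)+s["t"];return p[:2]/p[2]*f+[s["cx"],s["cy"]]
def tri(s1,p1,s2,p2):
    c1,d1=ray(s1,*p1);c2,d2=ray(s2,*p2)
    k=np.linalg.lstsq(np.stack([d1,-d2],1),c2-c1,rcond=None)[0]
    a,b=c1+k[0]*d1,c2+k[1]*d2;return (a+b)/2,np.linalg.norm(a-b)
E
python3 - <<'E'
from h import *;from bench import snapshot;import cv2
d=pickle.load(open("s0.pkl","rb"))
w=snapshot("wrist");pickle.dump(w,open("w0.pkl","wb"))
print("scene box",plane(d["scene"],375,245,0.04),"side box top",plane(d["side"],300,182,.087),"wrist cam",-w["R"].T@w["t"],w["R"][2])
a=cv2.resize(d["scene"]["image"][190:290,320:480],None,fx=2.5,fy=2.5,interpolation=2)
b=cv2.resize(d["side"]["image"][150:230,230:358],None,fx=3.125,fy=3.125,interpolation=2)
W=cv2.resize(w["image"],(480,300))
o=np.zeros((550,800,3),np.uint8);o[:250,:400]=a;o[:250,400:]=b;o[250:,:480]=W
cv2.imwrite("pics/c1.png",o[...,::-1])
E
```

```text
scene box [ 0.44470155 -0.30738022  0.04      ] side box top [ 0.56483506 -0.26097828  0.087     ] wrist cam [ 0.25425503 -0.49301329  0.38506434] [-0.24039244 -0.08474188 -0.96696964]
```

View pics/c1.png

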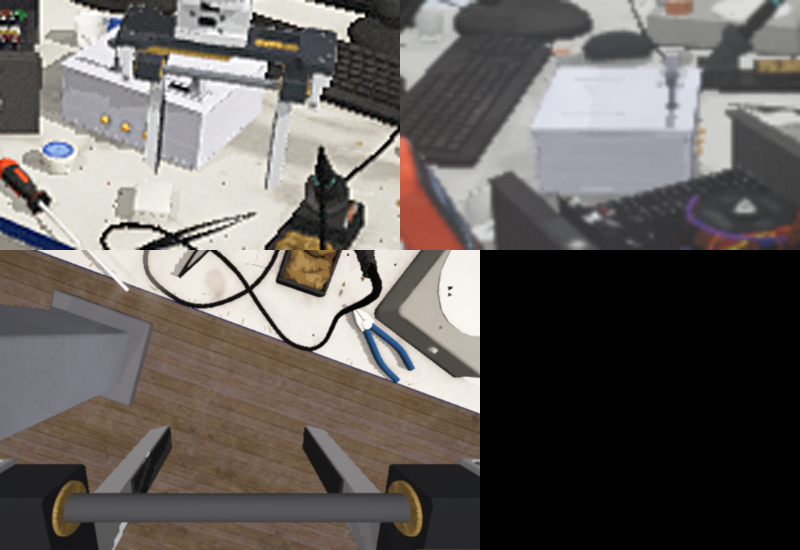

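The scene crop shows the handle at about scene px (367,214), with the knob hidden behind the gripper. In the side crop the handle is at about (317,169) and the lid's near edge runs from (273,191) to (325,191.6). The tub, carton, screwdriver and tweezers lie in front of the box.

Run:
```python
from h import *
d=pickle.load(open("s0.pkl","rb"));s,e=d["scene"],d["side"]
print("handle",tri(s,(366.8,214),e,(317,169)))
for p in((272.6,191),(325,191.6),(277.4,172.4)):print("side lid corner",plane(e,*p,.087))
print("front top corners",plane(s,344.8,221.2,.08),plane(s,399.2,242,.08))
```

```text
handle (array([ 0.4902605 , -0.25651524,  0.12627611]), np.float64(0.03263642626171442))
side lid corner [ 0.65422131 -0.17384349  0.087     ]
side lid corner [ 0.46764669 -0.17023665  0.087     ]
side lid corner [ 0.6661541  -0.36469247  0.087     ]
front top corners [ 0.45380443 -0.19085073  0.08      ] [ 0.44210217 -0.38605301  0.08      ]
```

apply_moves(
  moves=[
    [[0,0,-0.8,0,0],[1.1,-0.4,-0.8,0.7,0],[2.2,-0.9,-0.8,1.4,0],[3.3,-1.3,-0.8,2.2,0],[4.4,-1.8,-0.8,2.2,0],[5.5,-2.2,-0.8,2.2,0],[6.4,-2.6,-0.8,2.2,0],[6.9,-2.8,-0.8,2.2,0],[6.9,-2.8,-0.8,2.2,0],[6.9,-2.8,-0.8,2.2,0]],
  ],
)

```text
time: 1.4
tool_pos: [0.4618, -0.2715, 0.4444]
ee_rot: [3.141, 0.001, -0.044]
wrist_force: [-0.2, -0.5, 0.4]
width: 0.0941
finger_force: 0.0
```

Run:
```python
from h import *;from bench import snapshot,telemetry;import cv2
o=telemetry.get_obs();print(o["time"],o["tool_pos"],o["ee_rot"])
w=snapshot("wrist");pickle.dump(w,open("w1.pkl","wb"));cv2.imwrite("pics/w1.png",w["image"][...,::-1])
```

```text
1.4 [ 0.46183363 -0.27150491  0.44437112] [ 3.14135444e+00  9.44876096e-04 -4.35959090e-02]
```

View pics/w1.png

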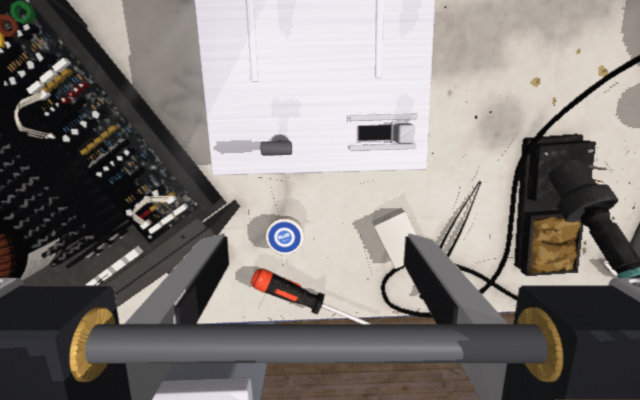

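Handle crossbar is at px (261..292, 148), knob top at (404,133), and the lid front edge runs (213,174)–(427,169).

Run:
```python
from h import *;import cv2
w=pickle.load(open("w1.pkl","rb"))
g=cv2.cvtColor(w["image"],cv2.COLOR_RGB2GRAY)
m=(g<90).astype(np.uint8)
n,l,st,c=cv2.connectedComponentsWithStats(m[130:168,250:305]);print([(s[:5]+[250,130,0,0,0]).tolist() for s in st[1:]],c[1:]+[250,130])
f1=plane(w,213,174,.087);f2=plane(w,427,169,.087);d=f1-f2
yaw=np.arctan2(-d[0],d[1]);print("front",f1,f2,np.linalg.norm(d),"yaw",yaw)
H=plane(w,276.5,148,.123);K=plane(w,404,133,.116);print("handle",H,"knob",K)
R=np.array([[np.cos(yaw),-np.sin(yaw)],[np.sin(yaw),np.cos(yaw)]])
C=(f1+f2)[:2]/2-R@[-.093,0];print("C front",C,"C handle",H[:2]-R@[-.065,.035],"H-K in box",R.T@(H-K)[:2])
```

```text
[[262, 139, 28, 5, 82], [262, 152, 29, 3, 52]] [[277.95121951 141.80487805]
 [272.67307692 153.09615385]]
front [ 0.47870959 -0.17394295  0.087     ] [ 0.47454751 -0.37794235  0.087     ] 0.20404185296268512 yaw -0.02039960671034673
handle [ 0.50448822 -0.24029472  0.123     ] knob [ 0.51163502 -0.34847533  0.116     ]
C front [ 0.5696092  -0.27783969] C handle [ 0.56876076 -0.27661332] H-K in box [-0.009352    0.10801231]
```

apply_moves(
  moves=[
    [[0.82,-0.66,0.8,-0.1,0],[0.82,-0.66,1.6,-0.1,0.3],[0.82,-0.66,2.3,-0.1,0.3],[0.82,-0.66,2.82,-0.1,0.3],[0.82,-0.66,2.82,-0.1,0.3],[0.82,-0.66,2.82,-0.1,1],[0.82,-0.66,2.82,-0.1,1],[0.82,-0.66,2.82,-0.1,1],[0.82,-0.66,2.82,-0.1,1],[0.82,-0.66,2.82,-0.1,1]],
  ],
)

```text
time: 2.7
tool_pos: [0.5047, -0.24, 0.3041]
ee_rot: [3.141, -0.001, -0.026]
wrist_force: [-0.6, 0.2, 0.4]
width: 0.0252
finger_force: 30.0
```

Run:
```python
from h import *;from bench import snapshot,telemetry;import cv2
s=snapshot("wrist");pickle.dump(s,open("w2.pkl","wb"))
e=snapshot("side")
o=np.zeros((560,640,3),np.uint8);o[:400]=s["image"];o[400:,:320]=cv2.resize(e["image"][150:200,270:370],(320,160))
cv2.imwrite("pics/w2.png",o[...,::-1])
```

```text
(no output)
```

View pics/w2.png

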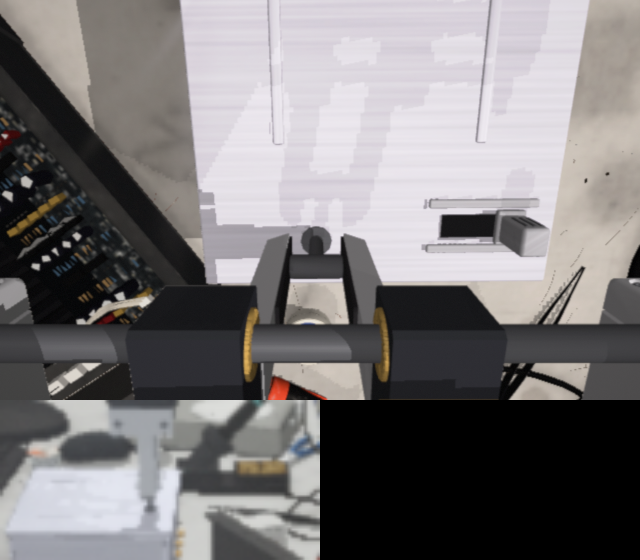

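Gripped the crossbar ends (25 mm). Now the tug.

apply_moves(
  moves=[
    [[0.01,0,-0.04,0,1],[0.02,0,-0.08,0,1],[0.03,0,-0.12,0,1],[0.04,0,-0.16,0,1],[0.04,0,-0.16,0,1],[0.04,0,-0.16,0,1]],
  ],
)

```text
time: 3.55
tool_pos: [0.5068, -0.2401, 0.3116]
ee_rot: [3.141, -0.001, -0.026]
wrist_force: [3.7, -3.1, -4.7]
width: 0.0256
finger_force: 30.0
```

apply_moves(
  moves=[
    [[0.01,0,-0.03,0,1],[0.02,0,-0.06,0,1],[0.02,0,-0.09,0,1],[0.02,0,-0.09,0,1],[0.02,0,-0.09,0,1]],
  ],
)

```text
time: 4.18
tool_pos: [0.508, -0.2401, 0.3162]
ee_rot: [3.141, -0.002, -0.026]
wrist_force: [5.6, -3.8, -4.6]
width: 0.0253
finger_force: 30.0
```

apply_moves(
  moves=[
    [[0.01,0,-0.04,0,1],[0.02,0,-0.08,0,1],[0.03,0,-0.12,0,1],[0.03,0,-0.12,0,1],[0.03,0,-0.12,0,1]],
  ],
)

```text
time: 4.8
tool_pos: [0.5098, -0.2401, 0.3221]
ee_rot: [3.141, -0.003, -0.026]
wrist_force: [6.1, -3.8, -6.0]
width: 0.0258
finger_force: 30.0
```

Run:
```python
from h import *;from bench import snapshot,telemetry;import cv2
s=snapshot("wrist")
e=snapshot("side")
o=np.zeros((560,640,3),np.uint8);o[:400]=s["image"];o[400:,:320]=cv2.resize(e["image"][150:200,270:370],(320,160))
cv2.imwrite("pics/w3.png",o[...,::-1])
```

```text
(no output)
```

View pics/w3.png

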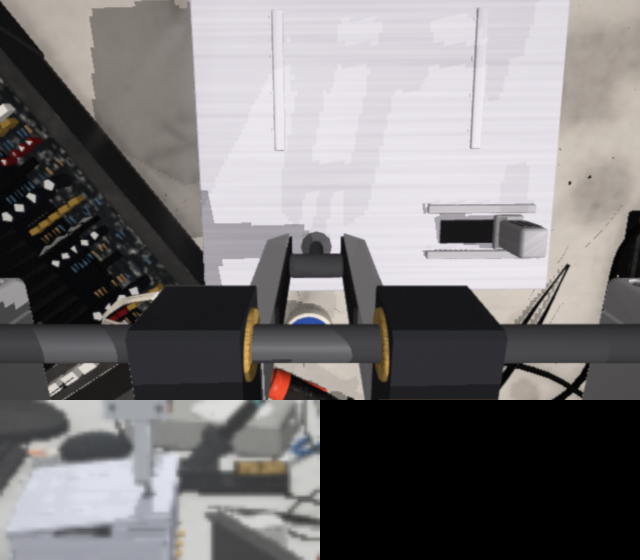

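The lid is at about 18 mm (≈0.115 rad), with the gap visible in the side view, only ~6 N on the wrist and the bar still seated in the fingers. That is past the 9 mm play, so the catch is free as found and stays where it is. I'll lift on along the arc.

apply_moves(
  moves=[
    [[0.05,0,-0.09,0,1],[0.11,0,-0.18,0,1],[0.16,0,-0.29,0,1],[0.22,0,-0.39,0,1],[0.28,0,-0.49,0,1],[0.34,0,-0.58,0,1],[0.42,0,-0.69,0,1],[0.49,0,-0.79,0,1],[0.49,0,-0.79,0,1],[0.49,0,-0.79,0,1]],
  ],
)

```text
time: 6.15
tool_pos: [0.5334, -0.2406, 0.3618]
ee_rot: [3.142, 0.001, -0.026]
wrist_force: [-3.4, -2.2, -2.2]
width: 0.0253
finger_force: 30.0
```

apply_moves(
  moves=[
    [[0.08,0,-0.09,0,1],[0.17,0,-0.19,0,1],[0.25,0,-0.28,0,1],[0.34,0,-0.36,0,1],[0.46,0,-0.47,0,1],[0.59,0,-0.57,0,1],[0.72,0,-0.67,0,1],[0.86,0,-0.76,0,1],[1.0,0,-0.85,0,1],[1.0,0,-0.85,0,1]],
  ],
)

```text
time: 7.4
tool_pos: [0.5843, -0.2416, 0.4042]
ee_rot: [-3.141, -0.001, -0.025]
wrist_force: [-2.3, 0.5, -2.1]
width: 0.0256
finger_force: 30.0
```

apply_moves(
  moves=[
    [[0,0,0,0,1],[0,0,0,0,1],[0,0,0,0,1],[0,0,0,0,1]],
  ],
)

```text
time: 7.9
tool_pos: [0.5836, -0.2417, 0.4037]
ee_rot: [-3.141, 0.0, -0.025]
wrist_force: [-0.9, 1.1, -4.8]
width: 0.0253
finger_force: 30.0
```

Run:
```python
from h import *;from bench import snapshot,telemetry;import cv2
s=snapshot("wrist")["image"];e=snapshot("side")["image"]
c=snapshot("scene")["image"]
o=np.zeros((560,640,3),np.uint8);o[:400]=s;o[400:,:320]=cv2.resize(e[120:200,240:400],(320,160));o[400:,320:]=cv2.resize(c[190:270,320:480],(320,160))
cv2.imwrite("pics/w4.png",o[...,::-1])
```

```text
(no output)
```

View pics/w4.png

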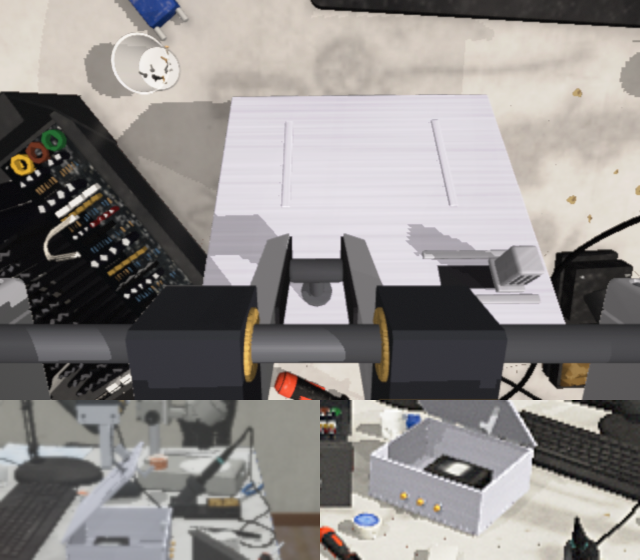

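The wrist view shows the bar still between the fingers at px (315,268). The scene crop shows the lid about 45° open, and the tub and screwdriver visible there are where they started. Handing in.

```bash
python3 -c "
from bench import ticket,telemetry
print(abs(telemetry.get_obs()['qvel']).max());print(ticket.close_job())"
```

```text
0.002400313854374957
the job is handed in; nothing more can be done
None
```

The tug showed the catch was already free as found, so I left it alone, raised the lid to about 0.8 rad (roughly 45°), and handed the job in with the arm still gripping the T-handle; the hand-in returned no verdict.

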